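# Hang the dip basket on the latched drain hook and cover the tin

### The arm

A 6-joint arm with a two-finger parallel gripper is mounted at the origin on the work surface. World frame = base frame: x ahead of the robot, y to its left, z up, the work surface at z = 0. Lengths are in m, angles in degrees, forces in N, time in s.
With the tool pointing down it reaches from about 0.4 to 0.825 m from the base axis. Payload 7 kg.
Tool frame: the origin (TCP) lies at the very end of the fingers, on their centre line; the grasp point (between the pads) lies 19 mm behind it; z points along the fingers, y is the line along which they close (so a half turn about z gives the same grasp; the last joint's range is limited). The gripper opens to 88 mm and grips with 3 to 60 N. Pads are 19 mm wide; open, the fingers measure 130 mm over their backs; the gripper's body (78 mm by 193 mm) begins 47 mm behind the grasp point.
Start: joints at [84.746, 20.546, 0.682, 0, -70.136, -16.507], TCP at [0.25, 0.627, 0.227] pointing down, gripper open.
Joint ranges: [-176.03, 176.03], [-82.01, 121.73], [-58.28, 71.71], [-173.87, 95.51], [-174.79, -0.11], [-173.66, 173.66]. Speed limits (degrees/s): [136.94, 136.94, 172.46, 180, 180, 180].

### API

Orientations are given as [roll, pitch, yaw] about the fixed x, y, z axes, in that order (R = Rz(yaw) Ry(pitch) Rx(roll)).
In Python, from plant import get_obs, snapshot, camera_params, close_job, boxes_of, cut_out, landmark_of gives the robot as it stands.
- The arm moves only by the shell command python3 -m inch 'ROWS' [OPENING]. ROWS is text: rows parted by semicolons, each of 6 numbers parted by spaces: the shift along the tool's x, y, z in units of 30 cm (1.0 is 30 cm), then the turn, a rotation vector about the tool's x, y, z in units of pi rad (1.0 is pi rad). A call has 1 to 10 rows; each row is the pose to reach, as a shift and turn from the pose commanded when the call began, along the tool's axes at that moment, turning the shorter way round; what a row does not reach only later rows make up. A row lasts 1/12 s, in which the tool goes at most 41.7 mm and 7.16 degrees, less where a joint would pass 70% of its speed; a pose out of reach is approached as far as the arm can. A call with a number of a shift or a turn outside -1 to 1 is refused whole. A call with a gripper value outside its range is refused whole. OPENING is the closure, from -1 (fully open) to 1 (shut), set as the call begins (- or left out, the last holds). The fingers move at their own pace and stop on an object; the grip force is fixed at half the most. Time passes only in rows, so rows that repeat a pose let the fingers close. It gives the time, the measured TCP pose, the force, the opening and the grip force at its end, in the units of the state.
- get_obs(): the state, without advancing time (a new reading comes with each control period).
- snapshot(name): name is "scene" or "top" or "wrist"; returns the picture (420x560x3 uint8, red, green, blue); there is no depth.
- camera_params(name): a dict with "mtx" (3x3 intrinsics, pixels), "k1" (the pictures are not rectified: a ray, as slopes to the right and down, at radius r is drawn at 1 + k1 r^2 times it, then the intrinsics apply), "rvec" (rotation vector, rad) and "tvec" (3), from world to camera coordinates, as OpenCV has them. Camera axes: x right, y down, z forward; pixel columns grow to the right and rows downward; lengths in m; the calibration is good to about 2 mm. A picture is of the moment at which its call begins: read the wrist's pose just before it. camera_params takes no time and is no camera call; for the wrist camera it gives the pose at the moment of the call.
- close_job(): hands the job in; it is judged then, once.
Trained networks look in the newest picture that a camera, given by its name, has taken for a name from the list of things; names that differ only in an ending like _2 or _b are one class to them, and where a whole thing is asked for, a point or a joint stands for the part that bears it (a point fixed in the world has none). Each returns a list of dicts, best first, with "p" (0 to 1); they miss things now and then, are a little off and sometimes report something else, mostly with a low value. They report only what shows in the picture. A call takes as long as a camera call. They do not tell look-alikes from the thing itself.
- boxes_of(camera, thing): "rect" ([left, top, width, height] in pixels, round what is visible of it).
- cut_out(camera, thing): "pixels" (420x560 bool, what is visible of it) and "rect" ([left, top, width, height] in pixels, round what is visible of it).
- landmark_of(camera, thing): "uv" ([column, row] in pixels: a listed point, or the origin of a listed thing).
The state is a dict: "clock": time; "joint_pos": joint angles; "qvel": joint speeds; "tau": joint torques, N m; "tool_pos": TCP position; "orientation": TCP orientation; "force": force on the tool from outside, world axes, zero at the start; "moment": the same for the moment, N m; "opening": finger opening in m; "gripper_force": force on a finger pad.
Only numpy, scipy, OpenCV 4.12 (cv2) and the standard library are available. Lean on these libraries where they do the work, as an engineer would, in place of code of your own. Each camera call takes 0.05 s, during which the arm holds its last target. There are 200 camera calls.

### The job

Take the wire parts basket out of the dip tin without tipping it, keeping the parts inside, and hang it level by its bail on the drain hook: the bail must be pressed down past the spring keeper into the bottom of the hook, with the keeper snapped shut above it. Then put the cover on the empty tin, seated and level all round. Leave the other things on the bench where they are.

Things in the scene. Friction and masses are not known exactly. Their poses are not given: they have to be found in the camera images.
- basket: Round steel wire basket, 106 mm across, 58 mm high, about 0.2 kg (plus 0.04 kg bail and 0.1 kg of parts), standing in the dip tin at the start. Origin: centre of its underside; z up; its y axis is parallel to the bail's bar. The bail's pivots lie 56 mm above the underside, 60 mm either side along y.
- bail (a joint): Swing of the basket's bail (rad): 0 upright, positive leans its bar to the basket's +x; stops at -0.6 and +0.6. It swings freely and usually lies against a stop.
- bail_bar (a point): Middle of the bail's straight level top bar, on its centreline; y runs along the bar. The bail is 6 mm steel wire: two legs, 126 mm apart over all, rise from the pivots and bend in to this bar, 88 mm long, 95 mm from the pivot axis (151 mm above the basket's underside when upright, 93 mm above its rim).
- bearing_a: Steel ball bearing, 38 mm across, 12 mm thick, lying in the basket. Origin: centre of its underside.
- pinion: Dark steel pinion gear, 40 mm across, 14 mm thick, lying in the basket. Origin: centre of its underside.
- tin: Round steel dip tin fixed to the bench, outside 156 mm across, 95 mm high, wall 4 mm (mouth 145 mm), floor 4 mm thick. Origin: centre of its underside, z up.
- stand: Drain stand, fixed: round drip tray 168 mm across, 16 mm high, origin at its underside's centre, z up. A post (top 230 mm up, with its clamp 24 mm square) stands 120 mm along this frame's +x. From it a 7 mm steel rod runs towards -x (top 221 mm up) and dips into a U-shaped hook, open upwards, above the origin, in the xz plane.
- hook_seat (a point): Top of the rod in the bottom of the hook, 182 mm above the stand's origin, same axes; -x points to the hook's free tip, so a bail is threaded over the tip moving towards +x, the basket passing below the hook. Inside it is 31 mm wide, x = -14.5 (tip side) to 16.5 mm; the tip rises 50 mm above this point and flares outwards. The bail's bar hangs along y, its centreline 3 mm above.
- keeper (a joint): Spring flap closing the hook's mouth, 9 mm wide, 26 mm long, hinged on the post side at x = 14, z = 32 mm from hook_seat; free end 2 mm short of the tip. Rad: 0 shut (level, upper face 34 mm above hook_seat), grows as it is pushed down, stop 1.25. A bar laid on it stays there; pressed down 15 to 25 mm with 5 to 20 N it passes the free end and the flap snaps shut above it.
- cover: Loose round steel cover, 160 mm plate 4 mm thick, with a plug 136 mm across and 8 mm deep below it that enters the tin's mouth, about 0.25 kg. Origin: centre of the plug's underside, which rests on the bench at the start. Seated, the plate lies on the rim and the origin is 87 mm above the tin's origin.
- cover_knob (a point): Middle of the round black knob of the cover, 28 mm across, from 26 to 44 mm above the cover's origin (this point at 35 mm), on a 16 mm stem.
- bearing_b: Bystander: ball bearing 36 mm across, 12 mm thick, lying on the bench. Origin: centre of its underside.
- bush: Bystander: stepped brass bush, 34 mm across, 32 mm high. Origin: centre of its underside.
- screwdriver: Bystander: screwdriver with green handle lying on the bench in front of the robot.
- wrench: Bystander: steel wrench lying at the back of the bench.
- brush: Bystander: brush lying at the back of the bench.
- wash_bottle: Bystander: white bottle with yellow cap, 68 mm across, 170 mm high, at the back of the bench. Origin: centre of its underside.
- carton: Bystander: closed cardboard carton 90 x 70 x 50 mm at the back of the bench. Origin: centre of its underside.
Not all that is in view belongs to the job. Leave any blue look-alike of the stand alone.

How it is judged:
By the outcome, as a careful person would: the job done as asked, in the order asked, and still so for the second after the job is handed in, with the robot touching nothing.
It also fails if it takes over 72 s, if anything falls off the work surface, if the arm or the gripper's body presses on something with over 40 N, if the wrist force passes 120 N, or if a joint passes its speed limit or range.

## Working session

There is one attempt and no reset: what is moved stays moved. The work goes in short steps, Python scripts to look and compute and a shell command to move; the robot and the scene stay as the last step left them, time stands still between calls to the robot, and variables do not carry over. Pictures are saved under pics/ and viewed, at most 10 in all, crops included, and the job is handed in when it is done.

```bash
ls; mkdir -p pics
cat > h.py <<'E'
import numpy as np, cv2
from plant import *
from scipy.spatial.transform import Rotation as R
def ray(cam,uv,P=None):
    P=P or camera_params(cam); K=np.array(P["mtx"]);k1=P["k1"]
    p=cv2.undistortPoints(np.array([[uv]],float),K,np.array([k1,0,0,0,0.]))[0,0]
    Rm=cv2.Rodrigues(np.array(P["rvec"],float))[0];t=np.array(P["tvec"],float).ravel()
    d=Rm.T@np.array([p[0],p[1],1.]);return -Rm.T@t,d/np.linalg.norm(d)
def atz(cam,uv,z,P=None):
    c,d=ray(cam,uv,P);return c+d*(z-c[2])/d[2]
def tri(rs):
    A=np.zeros((3,3));b=np.zeros(3)
    for c,d in rs:
        M=np.eye(3)-np.outer(d,d);A+=M;b+=M@c
    x=np.linalg.solve(A,b);return x,[round(1e3*np.linalg.norm((np.eye(3)-np.outer(d,d))@(x-c)),1) for c,d in rs]
def proj(cam,X,P=None):
    P=P or camera_params(cam)
    return cv2.projectPoints(np.array(X,float).reshape(-1,1,3),np.array(P["rvec"],float),np.array(P["tvec"],float),np.array(P["mtx"]),np.array([P["k1"],0,0,0,0.]))[0][:,0]
E
python3 - <<'E'
from h import *
np.set_printoptions(precision=4,suppress=True)
o=get_obs();print(o)
ims={c:snapshot(c) for c in("scene","top","wrist")}
for c in("scene","top"): cv2.imwrite(f"pics/{c}0.png",ims[c][:,:,::-1])
cv2.imwrite("pics/wrist0.png",ims["wrist"][:,:,::-1])
for th in["basket","bail_bar","tin","stand","hook_seat","cover","cover_knob","keeper"]:
    r=[]
    for c in("scene","top","wrist"):
        L=landmark_of(c,th)
        print(th,c,[(np.round(l["uv"],1).tolist(),round(l["p"],2)) for l in L[:3]])
        if L and c!="wrist": r.append(ray(c,L[0]["uv"]))
    if len(r)>1: print("   ",*tri(r))
for c in("scene","top","wrist"):
    P=camera_params(c);C,_=ray(c,(280,210),P);print(c,C,_,P["mtx"][0][0])
E
```

```text
pics
{'clock': 0.0, 'joint_pos': array([ 84.7447,  20.5907,   0.6351,  -0.0188, -70.1354, -16.5068]), 'qvel': array([-0.0022, -0.0117,  0.0497,  0.0444, -0.0044, -0.006 ]), 'tau': array([ -0.0009, -58.2719,  29.3044,   6.998 ,   0.0068,  -0.0002]), 'tool_pos': array([0.2501, 0.6264, 0.2256]), 'orientation': array([179.9078,  -0.0089, -21.7685]), 'force': array([0.2277, 1.1285, 0.4276]), 'moment': array([ 0.0357, -0.0129, -0.0351]), 'gripper_force': 0.0, 'opening': 0.08756718494623522}
basket scene [([169.1, 302.8], 0.81), ([153.9, 261.6], 0.38)]
basket top [([369.8, 209.9], 0.66)]
basket wrist []
    [ 0.5234 -0.3157  0.0006] [np.float64(4.3), np.float64(4.3)]
bail_bar scene []
bail_bar top [([378.1, 219.2], 0.67)]
bail_bar wrist []
tin scene [([171.0, 303.4], 0.97), ([217.3, 379.9], 0.71)]
tin top [([371.1, 209.1], 0.93)]
tin wrist []
    [ 0.5269 -0.3159  0.0032] [np.float64(0.4), np.float64(0.4)]
stand scene [([373.1, 196.3], 0.61), ([309.7, 104.0], 0.58)]
stand top [([191.7, 205.7], 0.87), ([184.8, 312.8], 0.77), ([273.6, 136.5], 0.56)]
stand wrist [([541.5, 159.2], 0.77)]
    [0.519  0.2907 0.0049] [np.float64(4.5), np.float64(4.5)]
hook_seat scene [([313.6, 64.6], 0.69), ([382.7, 155.5], 0.66)]
hook_seat top [([174.8, 315.3], 0.73), ([186.5, 201.7], 0.68)]
hook_seat wrist []
    [0.1687 0.2964 0.1893] [np.float64(1.9), np.float64(1.9)]
cover scene [([279.7, 252.4], 0.64), ([168.9, 302.4], 0.55)]
cover top [([284.9, 204.5], 0.57)]
cover wrist []
    [ 0.5358 -0.0188  0.0019] [np.float64(2.8), np.float64(2.8)]
cover_knob scene [([275.9, 250.4], 0.62)]
cover_knob top [([286.7, 200.7], 0.69)]
cover_knob wrist []
    [ 0.5417 -0.0279  0.0355] [np.float64(1.5), np.float64(1.5)]Traceback (most recent call last):
  File "<stdin>", line 10, in <module>
ValueError: it knows: bail_bar, basket, bearing, brush, bush, carton, cover, cover_knob, hook_seat, pinion, screwdriver, stand, tin, wash_bottle, wrench
```

View pics/scene0.png

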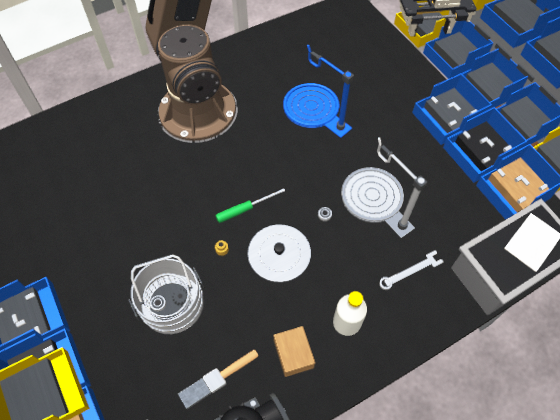

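View pics/top0.png

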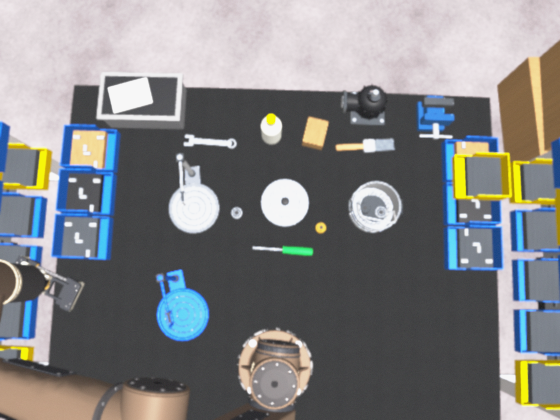

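Run:
```python
from h import *
a=cv2.imread("pics/scene0.png");b=cv2.imread("pics/top0.png")
u=[cv2.resize(a[60:260,270:470],(400,400),interpolation=3),cv2.resize(b[150:350,130:330],(400,400),interpolation=3)]
cv2.imwrite("pics/stands.png",np.hstack(u))
for c in("scene","top"):
    C,d=ray(c,(280,210));print(c,C,d,camera_params(c)["mtx"])
L=[([309.7,104],'s'),([373.1,196.3],'s')]
for uv,_ in L: print("scene stand z0",atz("scene",uv,0))
for uv in([191.7,205.7],[184.8,312.8]): print("top stand z0",atz("top",uv,0))
for uv in([313.6,64.6],[382.7,155.5]): print("scene hook",atz("scene",uv,.182))
for uv in([174.8,315.3],[186.5,201.7]): print("top hook",atz("top",uv,.182))
```

```text
scene [ 1.03800553 -0.2915579   1.22439728] [-0.43328583  0.23978736 -0.86877236] [[525.28297797   0.         279.20754942]
 [  0.         525.28297797 205.75729364]
 [  0.           0.           1.        ]]
top [0.27210038 0.00583847 1.61694109] [ 0.14891858 -0.00677757 -0.98882623] [[481.14722789   0.         279.49934545]
 [  0.         481.14722789 209.77786313]
 [  0.           0.           1.        ]]
scene stand z0 [0.14773636 0.3082067  0.        ]
scene stand z0 [0.51539525 0.28870312 0.        ]
top stand z0 [0.52193506 0.29567889 0.        ]
top stand z0 [0.16330835 0.30013043 0.        ]
scene hook [0.16318784 0.30238193 0.182     ]
scene hook [0.50854108 0.28945069 0.182     ]
top hook [0.1673873  0.29605756 0.182     ]
top hook [0.50561347 0.27949437 0.182     ]
```

View pics/stands.png

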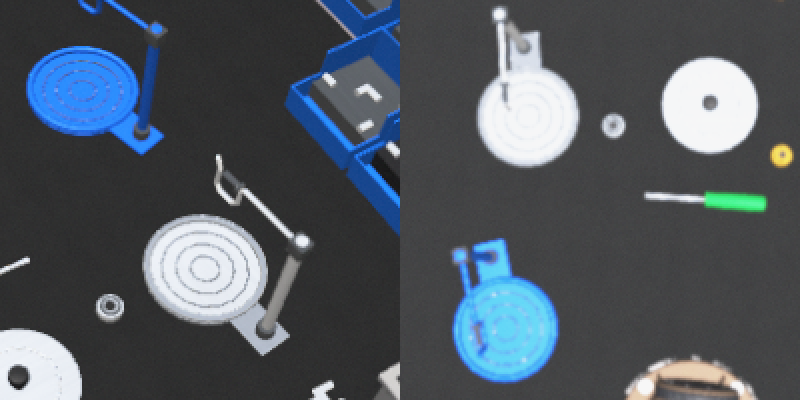

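Scene (373,196)/top (192,206) is the grey stand and scene (310,104)/top (185,313) the blue one. The crop confirms that grey steel fits the description and blue is the look-alike, so I use the grey stand at about (0.52, 0.29). The tin with the basket is at scene (168,300), the cover at (279,252).

```bash
cat >> h.py <<'E'
np.set_printoptions(precision=4,suppress=True)
def go(x,y,z,yaw,base=None):
    """row (tool axes, move units) from the present pose to a tool-down pose at world x,y,z with given yaw"""
    o=get_obs();T=R.from_euler("xyz",o["orientation"],degrees=True)
    s=T.inv().apply(np.array([x,y,z])-o["tool_pos"])/.3
    r=(T.inv()*R.from_euler("xyz",[180,0,yaw],degrees=True)).as_rotvec()/np.pi
    print("to",(x,y,z,yaw),"row",np.round(s,3),np.round(r,3))
E
python3 - <<'E'
from h import *
a=cv2.imread("pics/scene0.png");b=cv2.imread("pics/top0.png")
u=[cv2.resize(a[245:345,118:218],(400,400),interpolation=3),cv2.resize(b[170:250,335:415],(400,400),interpolation=3)]
cv2.imwrite("pics/bask.png",np.hstack(u))
o=get_obs();T=R.from_euler("xyz",o["orientation"],degrees=True)
C,d=ray("wrist",(280,210));print("cam in tool",T.inv().apply(C-o["tool_pos"]),T.inv().apply(d),camera_params("wrist")["mtx"][0][0])
go(.25,.627,.35,-21.77); go(.45,.1,.35,0)
E
```

```text
cam in tool [ 0.0726 -0.0002 -0.1585] [-0.2689 -0.0069  0.9631] 314.2053719425329
to (0.25, 0.627, 0.35, -21.77) row [-0.001 -0.    -0.411] [0. 0. 0.]
to (0.45, 0.1, 0.35, 0) row [ 1.27   1.384 -0.411] [ 0.     0.    -0.121]
```

View pics/bask.png

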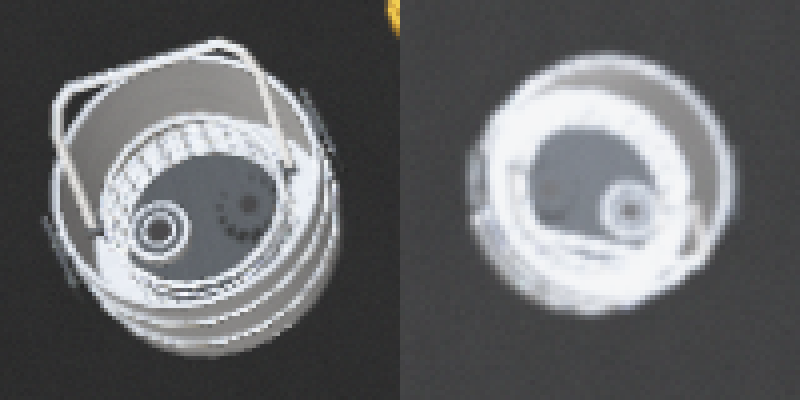

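The bail leans towards the robot: bar ends in the scene picture are near (134,266) and (173,255), with the pivots near (142,304) and (190,288).

```bash
python3 - <<'E'
from h import *
e=[atz("scene",p,.138) for p in([134.3,266.3],[173,255.7])];print(e,np.linalg.norm(e[0]-e[1]),np.degrees(np.arctan2(*(e[1]-e[0])[[1,0]])))
e=[atz("scene",p,.060) for p in([141.8,303.8],[190.5,288])];print(e,np.linalg.norm(e[0]-e[1]),np.degrees(np.arctan2(*(e[1]-e[0])[[1,0]])))
E
python3 -m inch '0 0 -.14 0 0 0;0 0 -.28 0 0 0;0 0 -.41 0 0 0;0 0 -.41 0 0 0;.1 .1 -.41 0 0 -.03;.2 .2 -.41 0 0 -.06;.3 .3 -.41 0 0 -.09;.4 .4 -.41 0 0 -.12;.5 .5 -.41 0 0 -.12;.6 .6 -.41 0 0 -.12'
```

```text
[array([ 0.4612, -0.3515,  0.138 ]), array([ 0.4803, -0.2632,  0.138 ])] 0.09041386533669032 77.81822897367354
[array([ 0.518 , -0.3762,  0.06  ]), array([ 0.5379, -0.2588,  0.06  ])] 0.11912511607087875 80.37779579830803
clock: 2.03
tool_pos: [0.3492, 0.3952, 0.3497]
orientation: [-180.0, -0.0, -0.1]
force: [0.6, 0.1, 0.9]
opening: 0.0873
gripper_force: 0.0
```

Run:
```python
from h import *
go(.45,.0,.35,0);go(.45,-.3,.35,0)
```

```text
to (0.45, 0.0, 0.35, 0) row [ 0.338  1.317 -0.002] [-0.    -0.    -0.001]
to (0.45, -0.3, 0.35, 0) row [ 0.34   2.317 -0.002] [-0.    -0.    -0.001]
```

```bash
python3 -m inch '.03 .12 0 0 0 0;.06 .24 0 0 0 0;.09 .36 0 0 0 0;.12 .48 0 0 0 0;.15 .6 0 0 0 0;.18 .72 0 0 0 0;.21 .84 0 0 0 0;.24 .96 0 0 0 0;.25 1 0 0 0 0;.25 1 0 0 0 0'
python3 -m inch '.02 .13 0 0 0 0;.04 .26 0 0 0 0;.06 .39 0 0 0 0;.08 .52 0 0 0 0;.1 .65 0 0 0 0;.12 .78 0 0 0 0;.14 .91 0 0 0 0;.15 1 0 0 0 0;.15 1 0 0 0 0;.15 1 0 0 0 0'
python3 -m inch '0 .12 0 0 0 0;0 .24 0 0 0 0;0 .32 0 0 0 0;0 .35 0 0 0 0;0 .35 0 0 0 0;0 .35 0 0 0 0'
python3 - <<'E'
from h import *
o=get_obs();print(o["joint_pos"],o["clock"])
im=snapshot("wrist");cv2.imwrite("pics/w1.png",im[:,:,::-1])
P=camera_params("wrist");np.save("P1.npy",P,allow_pickle=True)
for th in("bail_bar","basket","tin"):
    for l in landmark_of("wrist",th)[:2]: print(th,l, atz("wrist",l["uv"],.138 if th=="bail_bar" else 0.004))
E
```

```text
clock: 2.87
tool_pos: [0.4233, 0.0944, 0.35]
orientation: [-180.0, -0.0, -0.4]
force: [-0.1, 0.1, 0.1]
opening: 0.0876
gripper_force: 0.0
clock: 3.7
tool_pos: [0.4673, -0.204, 0.3489]
orientation: [-180.0, 0.1, -0.3]
force: [-0.2, 0.2, -0.2]
opening: 0.0876
gripper_force: 0.0
clock: 4.2
tool_pos: [0.4671, -0.3072, 0.3494]
orientation: [-180.0, 0.0, -0.2]
force: [-0.1, -0.3, 0.2]
opening: 0.0877
gripper_force: 0.0
[-13.2777   6.3798  -2.1936  -0.0217 -81.4347 103.1223] 4.2
bail_bar {'uv': [278.4, 182.1], 'p': 0.62} [ 0.4712 -0.3019  0.138 ]
basket {'uv': [288.3, 132.3], 'p': 0.73} [ 0.5255 -0.316   0.004 ]
```

View pics/w1.png

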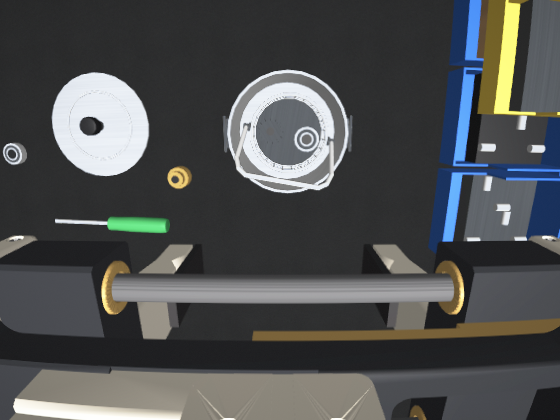

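Wrist picture: the tin is centred at (288,131) and the bail bar runs from about (244,177) to (317,187). I turn to the bar's direction and take a second view.

```bash
python3 - <<'E'
from h import *
e=[atz("wrist",p,.138) for p in([244,176.5],[317,187])];print(e,np.linalg.norm(e[0]-e[1]),np.degrees(np.arctan2(*(e[0]-e[1])[[1,0]])))
go(.471,-.307,.25,-101)
E
python3 -m inch '0 0 .05 0 0 .04;0 0 .1 0 0 .08;0 0 .15 0 0 .12;0 0 .2 0 0 .16;0 0 .25 0 0 .2;0 0 .3 0 0 .24;.01 0 .33 0 0 .28;.01 0 .33 0 0 .32;.01 0 .33 0 0 .36;.01 0 .33 0 0 .4'
python3 -m inch '0 0 0 0 0 .04;0 0 0 0 0 .08;0 0 0 0 0 .12;0 0 0 0 0 .16;0 0 0 0 0 .16;0 0 0 0 0 .16'
python3 - <<'E'
from h import *
P1=np.load("P1.npy",allow_pickle=True).item()
o=get_obs();print(o["joint_pos"],o["clock"])
im=snapshot("wrist");cv2.imwrite("pics/w2.png",im[:,:,::-1])
for th in("bail_bar","basket","tin"):
    for l in landmark_of("wrist",th)[:2]: 
        print(th,l, atz("wrist",l["uv"],.138 if th=="bail_bar" else 0.004))
        if th=="bail_bar":
            rs=[ray("wrist",l["uv"]),ray("wrist",[278.4,182.1],P1),ray("wrist",[280.5,181.8],P1)]
            print(tri(rs[:2]),tri(rs[::2]))
E
```

```text
[array([ 0.478 , -0.2611,  0.138 ]), array([ 0.4652, -0.3484,  0.138 ])] 0.08821120244427726 81.6927951948751
to (0.471, -0.307, 0.25, -101) row [0.012 0.    0.333] [-0.    -0.     0.561]
clock: 5.23
tool_pos: [0.4701, -0.3073, 0.2506]
orientation: [-180.0, -0.0, -72.1]
force: [1.1, 0.2, -0.0]
opening: 0.0875
gripper_force: 0.0
clock: 5.73
tool_pos: [0.4701, -0.3076, 0.2508]
orientation: [-180.0, 0.0, -100.3]
force: [0.3, -0.8, -0.6]
opening: 0.0879
gripper_force: 0.0
[-13.2318   9.0139 -11.7131  -0.0024 -69.2432   2.9166] 5.7333
bail_bar {'uv': [277.8, 208.5], 'p': 0.91} [ 0.474  -0.3069  0.138 ]
(array([ 0.4724, -0.3038,  0.134 ]), [np.float64(2.7), np.float64(2.7)]) (array([ 0.4728, -0.3056,  0.1381]), [np.float64(1.7), np.float64(1.7)])
basket {'uv': [238.4, 181.3], 'p': 0.72} [ 0.5264 -0.3168  0.004 ]
```

View pics/w2.png

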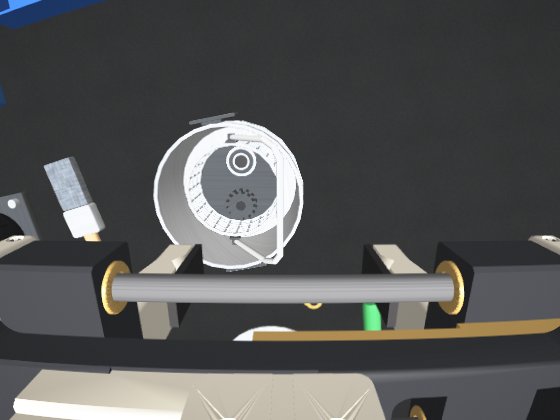

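Run:
```python
from h import *
im=cv2.imread("pics/w2.png").astype(int).sum(2)
pts=[]
for r in range(168,246,3):
    w=im[r,274:290].astype(float);w=np.clip(w-420,0,None);
    if w.sum()>0: pts.append((274+(w*np.arange(16)).sum()/w.sum(),r))
pts=np.array(pts);print(pts[::5])
e=np.array([atz("wrist",p,.138) for p in pts]);f=np.polyfit(e[:,1],e[:,0],1);print("yaw",np.degrees(np.arctan2(-1,-f[0])),"x at y=-.306",np.polyval(f,-.306))
ends=[atz("wrist",p,.138) for p in([280,156],[281,262])];print(ends,np.mean(ends,0))
go(.4755,-.286,.128,-100)
```

```text
[[281.5861 168.    ]
 [282.9345 183.    ]
 [282.2081 198.    ]
 [279.9807 213.    ]
 [279.2969 228.    ]
 [281.1677 243.    ]]
yaw -102.66941129412508 x at y=-.306 0.47116366049861613
[array([ 0.4635, -0.3526,  0.138 ]), array([ 0.4806, -0.2552,  0.138 ])] [ 0.472  -0.3039  0.138 ]
to (0.4755, -0.286, 0.128, -100) row [-0.075 -0.005  0.409] [-0.    -0.    -0.002]
```

```bash
python3 -m inch '-.075 -.004 .06 0 0 0;-.075 -.004 .14 0 0 0;-.075 -.004 .22 0 0 0;-.075 -.004 .3 0 0 0;-.075 -.004 .35 0 0 0;-.075 -.004 .39 0 0 0;-.075 -.004 .405 0 0 0;-.075 -.004 .405 0 0 0'
python3 -m inch '0 0 0 0 0 0;0 0 0 0 0 0;0 0 0 0 0 0;0 0 0 0 0 0;0 0 0 0 0 0;0 0 0 0 0 0;0 0 0 0 0 0;0 0 0 0 0 0;0 0 0 0 0 0;0 0 0 0 0 0' 1
python3 -m inch '0 0 0 0 0 0;0 0 0 0 0 0;0 0 0 0 0 0'
python3 - <<'E'
from h import *
go(.529,-.295,.149,-100)
E
```

```text
clock: 6.6
tool_pos: [0.4746, -0.2861, 0.128]
orientation: [179.9, 0.0, -100.5]
force: [-0.5, 2.0, 0.1]
opening: 0.0878
gripper_force: 0.0
clock: 7.43
tool_pos: [0.4752, -0.2863, 0.129]
orientation: [180.0, 0.0, -100.6]
force: [-0.8, -0.3, 0.6]
opening: 0.0267
gripper_force: 0.0
clock: 7.68
tool_pos: [0.4753, -0.2863, 0.129]
orientation: [-180.0, 0.0, -100.6]
force: [0.7, -0.7, -0.4]
opening: 0.0064
gripper_force: 0.5
to (0.529, -0.295, 0.149, -100) row [-0.004 -0.181 -0.067] [-0.     0.    -0.003]
```

```bash
python3 -m inch '0 0 0 0 0 0;0 0 0 0 0 0;0 0 0 0 0 0' 
python3 -m inch '0 -.02 -.012 0 0 0;0 -.04 -.022 0 0 0;0 -.06 -.032 0 0 0;0 -.08 -.04 0 0 0;0 -.1 -.046 0 0 0;0 -.12 -.051 0 0 0;0 -.14 -.054 0 0 0;0 -.16 -.057 0 0 0;0 -.178 -.06 0 0 0;0 -.178 -.06 0 0 0'
python3 -m inch '0 0 -.01 0 0 0;0 0 -.03 0 0 0;0 0 -.05 0 0 0;0 0 -.07 0 0 0;0 0 -.09 0 0 0;0 0 -.11 0 0 0;0 0 -.13 0 0 0;0 0 -.13 0 0 0;0 0 -.13 0 0 0'
python3 - <<'E'
from h import *
for c in("scene","wrist"): cv2.imwrite(f"pics/l_{c}.png",snapshot(c)[:,:,::-1])
a=cv2.imread("pics/l_scene.png")[180:340,90:300];b=cv2.imread("pics/l_wrist.png")
cv2.imwrite("pics/lift.png",np.hstack([cv2.resize(a,(394,300),interpolation=3),cv2.resize(b,(400,300))]))
E
```

```text
clock: 7.93
tool_pos: [0.4754, -0.2863, 0.1291]
orientation: [-180.0, -0.0, -100.6]
force: [1.2, -0.5, -0.4]
opening: 0.0045
gripper_force: 30.0
clock: 8.77
tool_pos: [0.5287, -0.2963, 0.1469]
orientation: [180.0, -0.0, -100.6]
force: [-0.9, -0.1, -2.9]
opening: 0.0046
gripper_force: 30.0
clock: 9.52
tool_pos: [0.528, -0.2961, 0.1866]
orientation: [-179.9, 0.0, -100.6]
force: [0.1, -1.2, -3.7]
opening: 0.0046
gripper_force: 30.0
```

View pics/lift.png

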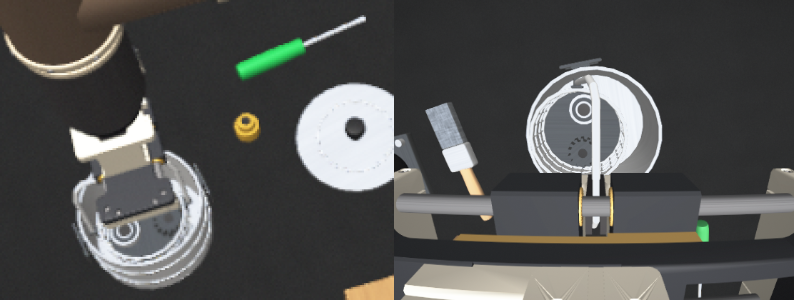

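The basket hangs from the grip, level to the eye, with bearing and pinion still inside. I raise it clear of the tin and carry it towards the stand.

```bash
python3 -m inch '0 0 -.03 0 0 0;0 0 -.07 0 0 0;0 0 -.11 0 0 0;0 0 -.15 0 0 0;0 0 -.19 0 0 0;0 0 -.23 0 0 0;0 0 -.26 0 0 0;0 0 -.28 0 0 0;0 0 -.29 0 0 0;0 0 -.29 0 0 0'
python3 - <<'E'
from h import *
go(.43,-.1,.27,-90);go(.41,.15,.27,-90)
E
```

```text
clock: 10.45
tool_pos: [0.5279, -0.2961, 0.2736]
orientation: [-180.0, -0.0, -100.6]
force: [-0.4, -0.3, -3.5]
opening: 0.0051
gripper_force: 30.0
to (0.43, -0.1, 0.27, -90) row [-0.583  0.441  0.012] [-0.    -0.    -0.059]
to (0.41, 0.15, 0.27, -90) row [-1.39   0.659  0.011] [-0.    -0.    -0.059]
```

```bash
python3 -m inch '-.02 .015 0 0 0 0;-.06 .04 0 0 0 -.01;-.12 .08 0 0 0 -.02;-.19 .13 0 0 0 -.03;-.26 .18 0 0 0 -.04;-.34 .23 0 0 0 -.05;-.42 .28 0 0 0 -.06;-.5 .33 0 0 0 -.06;-.58 .38 0 0 0 -.06;-.66 .43 0 0 0 -.06'
python3 -m inch '-.08 .02 0 0 0 0;-.17 .04 0 0 0 0;-.26 .06 0 0 0 0;-.35 .08 0 0 0 0;-.44 .09 0 0 0 0;-.52 .09 0 0 0 0;-.58 .09 0 0 0 0;-.63 .09 0 0 0 0;-.66 .09 0 0 0 0;-.67 .09 0 0 0 0'
python3 -m inch '0 0 0 0 0 0;0 0 0 0 0 0;0 0 0 0 0 0'
cat > look.py <<'E'
from h import *
import sys,pickle
n=sys.argv[1];o=get_obs();print(o["tool_pos"],o["orientation"],o["clock"],o["joint_pos"])
cv2.imwrite(f"pics/{n}.png",snapshot("wrist")[:,:,::-1]);P=camera_params("wrist");D={"P":P}
for th,z in(("hook_seat",.182),("stand",0.)):
    L=landmark_of("wrist",th)
    for l in L[:3]: print(th,np.round(l["uv"],1),round(l["p"],2),atz("wrist",l["uv"],z,P))
    D[th]=[l["uv"] for l in L]
pickle.dump(D,open(n+".pkl","wb"))
E
python3 look.py s1
```

```text
clock: 11.28
tool_pos: [0.4355, -0.0763, 0.2725]
orientation: [180.0, 0.0, -89.7]
force: [0.7, 0.2, -3.3]
opening: 0.005
gripper_force: 30.0
clock: 12.12
tool_pos: [0.4087, 0.1242, 0.2727]
orientation: [180.0, 0.0, -89.6]
force: [0.2, -0.5, -2.6]
opening: 0.0044
gripper_force: 30.0
clock: 12.37
tool_pos: [0.4093, 0.1224, 0.273]
orientation: [180.0, -0.0, -89.8]
force: [-0.6, -0.3, -3.7]
opening: 0.0047
gripper_force: 30.0
[0.4093 0.1224 0.273 ] [179.9898  -0.012  -89.8018] 12.3667 [ 43.326   -5.5321 -23.9635   0.0018 -71.5842 -43.1284]
hook_seat [258.9 183.3] 0.74 [0.4281 0.0971 0.182 ]
stand [441.9 292.8] 0.74 [0.1554 0.3051 0.    ]
```

```bash
python3 -m inch '-.03 0 0 0 0 0;-.09 .01 0 0 0 0;-.17 .02 0 0 0 0;-.26 .03 0 0 0 0;-.35 .03 0 0 0 0;-.44 .03 0 0 0 0;-.52 .03 0 0 0 0;-.58 .03 0 0 0 0;-.6 .03 0 0 0 0;-.6 .03 0 0 0 0'
python3 -m inch '0 0 0 0 0 0;0 0 0 0 0 0'
python3 look.py s2
python3 -m inch '-.05 0 0 0 0 0;-.12 0 0 0 0 0;-.19 0 0 0 0 0;-.22 0 0 0 0 0;-.23 0 0 0 0 0;-.23 0 0 0 0 0'
python3 look.py s3
python3 - <<'E'
import cv2,numpy as np
cv2.imwrite("pics/s23.png",np.hstack([cv2.imread(f"pics/s{i}.png")[0:300,0:400] for i in(2,3)]))
E
```

```text
clock: 13.35
tool_pos: [0.3998, 0.3043, 0.2726]
orientation: [180.0, -0.0, -89.7]
force: [-0.6, -0.0, -2.6]
opening: 0.0045
gripper_force: 30.0
clock: 13.52
tool_pos: [0.3997, 0.3021, 0.273]
orientation: [180.0, -0.0, -89.8]
force: [0.7, -0.2, -3.3]
opening: 0.0045
gripper_force: 30.0
[0.3997 0.3021 0.273 ] [179.9839  -0.0263 -89.8111] 13.5167 [ 59.5881   2.2908 -16.4393  -0.0004 -71.3008 -59.3991]
hook_seat [553.6 219.8] 0.79 [0.1581 0.3073 0.182 ]
hook_seat [259.9 214.2] 0.66 [0.4181 0.3028 0.182 ]
hook_seat [147.6 197.8] 0.63 [0.511  0.2891 0.182 ]
stand [197.5 166.3] 0.83 [0.5166 0.2876 0.    ]
stand [454.4 182.4] 0.74 [0.1539 0.308  0.    ]
stand [276.8 230.9] 0.27 [0.4071 0.3814 0.    ]
clock: 14.17
tool_pos: [0.3995, 0.3723, 0.2727]
orientation: [180.0, -0.0, -89.8]
force: [0.6, -0.4, -3.5]
opening: 0.0047
gripper_force: 30.0
[0.3995 0.3723 0.2727] [179.9793  -0.0435 -89.7578] 14.1667 [ 63.5478   6.8101 -11.4655   0.001  -71.7725 -63.3059]
hook_seat [136.6 109.2] 0.62 [0.5122 0.2882 0.182 ]
stand [459.4 130.4] 0.73 [0.1565 0.3047 0.    ]
stand [195.3 111. ] 0.67 [0.5146 0.2834 0.    ]
```

View pics/s23.png

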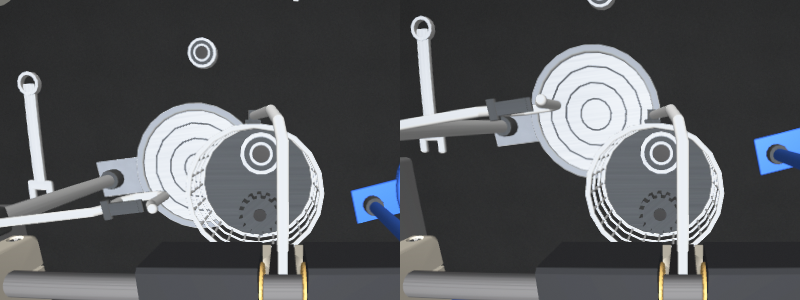

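s2 and s3 (left and right panels): tray centre at s2 (196,165) and s3 (196,113), keeper dark at s3 (85–130,106), hook tip at s2 (163,194)/s3 (141,100), rod running left to the post. Basket level, parts inside.

Run:
```python
from h import *
import pickle
P2=pickle.load(open("s2.pkl","rb"))["P"];P3=pickle.load(open("s3.pkl","rb"))["P"]
print("seat",tri([ray("",[147.6,197.8],P2),ray("",[136.6,109.2],P3)]))
print("tip",tri([ray("",[165,193],P2),ray("",[142,100],P3)]))
print("tray",atz("",[196,165],.016,P2),atz("",[196,113],.016,P3),tri([ray("",[196,165],P2),ray("",[196,113],P3)]))
for P,a,b in((P2,[10,217],[100,209.5]),(P3,[8,129],[85,111])):
    u,v=atz("",a,.2175,P),atz("",b,.2175,P);print("rod",u,v,np.degrees(np.arctan2(*(u-v)[[1,0]])))
print("postbase",atz("",[113,180],.01,P2),atz("",[107,125],.01,P3))
# bar: end at far tip and line
print("bar", atz("",[278,115],.283,P3),atz("",[283,260],.283,P3))
# basket rim centre
print("rim",atz("",[260,185],.19,P3))
```

```text
seat (array([0.5101, 0.2884, 0.1854]), [np.float64(0.5), np.float64(0.5)])
tip (array([0.4942, 0.2822, 0.2001]), [np.float64(4.9), np.float64(4.9)])
tray [0.5142 0.2837 0.016 ] [0.5096 0.2865 0.016 ] (array([0.5162, 0.2858, 0.0002]), [np.float64(2.3), np.float64(2.3)])
rod [0.6066 0.2956 0.2175] [0.532  0.2894 0.2175] 4.725994088084054
rod [0.593  0.3003 0.2175] [0.5324 0.2901 0.2175] 9.528805086567477
postbase [0.6343 0.3047 0.01  ] [0.6325 0.3    0.01  ]
bar [0.4016 0.2957 0.283 ] [0.3989 0.3672 0.283 ]
rim [0.4166 0.3462 0.19  ]
```

```bash
python3 - <<'E'
from h import *
go(.397,.294,.24,-83)
E
python3 -m inch '.03 0 .01 0 0 -.01;.08 0 .03 0 0 -.02;.14 0 .05 0 0 -.03;.19 0 .07 0 0 -.04;.23 .01 .09 0 0 -.04;.255 .01 .1 0 0 -.04;.26 .01 .11 0 0 -.04;.26 .01 .11 0 0 -.04;.26 .01 .11 0 0 -.04'
python3 look.py s4
python3 - <<'E'
from h import *
go(.5056,.3075,.24,-83)
E
```

```text
to (0.397, 0.294, 0.24, -83) row [0.258 0.009 0.11 ] [ 0.    -0.    -0.038]
clock: 15.07
tool_pos: [0.3972, 0.2945, 0.2404]
orientation: [-180.0, 0.0, -82.6]
force: [0.0, -0.6, -3.9]
opening: 0.0044
gripper_force: 30.0
[0.3972 0.2945 0.2404] [-179.9626    0.0331  -82.5981] 15.0667 [ 59.3846   2.7324 -20.2854   0.0099 -66.9332 -51.9866]
hook_seat [127.1 201.3] 0.92 [0.511  0.2909 0.182 ]
stand [456.7 211.8] 0.91 [0.1576 0.3049 0.    ]
stand [190.7 164.2] 0.79 [0.5157 0.2881 0.    ]
stand [124.4 198.6] 0.6 [0.6023 0.3448 0.    ]
to (0.5056, 0.3075, 0.24, -83) row [ 0.005 -0.364  0.001] [-0.     0.     0.002]
```

```bash
python3 -m inch '0 -.02 0 0 0 0;0 -.06 0 0 0 0;0 -.11 0 0 0 0;0 -.17 0 0 0 0;0 -.23 0 0 0 0;0 -.28 0 0 0 0;0 -.32 0 0 0 0;0 -.35 0 0 0 0;0 -.364 0 0 0 0;0 -.364 0 0 0 0'
python3 - <<'E'
from h import *
o=get_obs();print(o["tool_pos"],o["orientation"],o["force"],o["moment"])
for c in("wrist","scene"): cv2.imwrite(f"pics/h_{c}.png",snapshot(c)[:,:,::-1])
a=cv2.imread("pics/h_scene.png")[90:240,300:450];b=cv2.imread("pics/h_wrist.png")[100:360,100:360]
cv2.imwrite("pics/hook.png",np.hstack([cv2.resize(x,(400,400),interpolation=3) for x in(a,b)]))
E
```

```text
clock: 16.05
tool_pos: [0.5059, 0.3081, 0.2395]
orientation: [180.0, -0.0, -82.6]
force: [-0.8, 0.5, -3.6]
opening: 0.0048
gripper_force: 30.0
[0.5059 0.3081 0.2395] [179.9611  -0.0376 -82.6195] [-0.7761  0.5429 -3.6276] [0.1376 0.0534 0.0465]
```

View pics/hook.png

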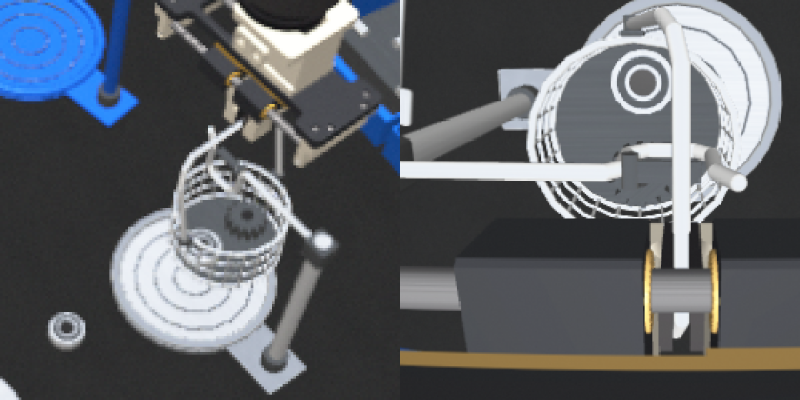

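The hook shows the bar right above its mouth: tip to the right, rod to the left, pinion and bearing in the basket. Lower it onto the keeper.

```bash
python3 -m inch '0 0 .02 0 0 0;0 0 .04 0 0 0;0 0 .06 0 0 0;0 0 .08 0 0 0;0 0 .09 0 0 0;0 0 .09 0 0 0;0 0 .09 0 0 0'; python3 -m inch '0 0 .005 0 0 0;0 0 .01 0 0 0;0 0 .01 0 0 0;0 0 .01 0 0 0'
```

```text
clock: 16.73
tool_pos: [0.505, 0.3081, 0.2128]
orientation: [180.0, -0.0, -82.6]
force: [0.0, -0.5, -3.2]
opening: 0.0048
gripper_force: 30.0
clock: 17.07
tool_pos: [0.5054, 0.3083, 0.2105]
orientation: [-180.0, 0.0, -82.6]
force: [0.6, -0.0, -0.8]
opening: 0.0046
gripper_force: 30.0
```

```bash
python3 -m inch '0 0 .003 0 0 0;0 0 .006 0 0 0;0 0 .006 0 0 0;0 0 .006 0 0 0'; python3 -m inch '0 0 .006 0 0 0;0 0 .006 0 0 0;0 0 .006 0 0 0;0 0 .006 0 0 0;0 0 .006 0 0 0;0 0 .006 0 0 0' 0.4;  python3 -m inch '0 0 0 0 0 0;0 0 -.03 0 0 0;0 0 -.08 0 0 0;0 0 -.14 0 0 0;0 0 -.2 0 0 0;0 0 -.26 0 0 0;0 0 -.3 0 0 0;0 0 -.3 0 0 0'
python3 - <<'E'
from h import *
o=get_obs();print(o["tool_pos"],o["orientation"],o["force"],o["joint_pos"])
cv2.imwrite("pics/k_wrist.png",snapshot("wrist")[:,:,::-1]);snapshot("scene")
for c,t in(("wrist","bail_bar"),("wrist","basket"),("wrist","hook_seat"),("scene","bail_bar"),("scene","basket"),("scene","hook_seat")):
    z={"bail_bar":.219,"basket":.068,"hook_seat":.182}[t]
    for l in landmark_of(c,t)[:2]: print(c,t,np.round(l["uv"],1),round(l["p"],2),atz(c,l["uv"],z))
    if t=="basket": print([b["rect"] for b in boxes_of(c,t)[:2]])
# press pose: tool y along bar
go(.507,.289,.25,7);go(.507,.289,.25,-173)
E
```

```text
clock: 17.4
tool_pos: [0.5055, 0.3084, 0.2092]
orientation: [-179.9, 0.0, -82.6]
force: [-1.6, 0.3, 4.3]
opening: 0.0047
gripper_force: 30.0
clock: 17.9
tool_pos: [0.5052, 0.3081, 0.2063]
orientation: [180.0, -0.0, -82.6]
force: [-0.2, 0.2, 0.0]
opening: 0.0256
gripper_force: 0.0
clock: 18.57
tool_pos: [0.5063, 0.3088, 0.3004]
orientation: [-179.7, 0.2, -82.6]
force: [0.1, 0.3, 0.7]
opening: 0.0264
gripper_force: 0.0
[0.5063 0.3088 0.3004] [-179.7325    0.1552  -82.5651] [0.1049 0.3002 0.7201] [ 50.2986  10.4557  -3.5522   0.0704 -75.6905 -42.8813]
wrist bail_bar [281. 195.] 0.98 [0.508  0.2895 0.219 ]
wrist basket [299.3 167.4] 0.91 [0.4859 0.2858 0.068 ]
[[244.9, 108.6, 98.6, 145.1]]
wrist hook_seat [280.5 180.6] 0.71 [0.509  0.2847 0.182 ]
scene bail_bar [384.8 146.6] 0.65 [0.5085 0.2883 0.219 ]
scene bail_bar [368.4 178.4] 0.56 [0.564  0.2028 0.219 ]
scene basket [370.8 178.9] 0.64 [0.4972 0.2817 0.068 ]
[[352.8, 139.5, 44.9, 54.7], [320.9, 206.0, 9.4, 12.1]]
scene hook_seat [314.4  65.4] 0.92 [0.1669 0.3027 0.182 ]
scene hook_seat [382.1 154.6] 0.74 [0.5056 0.2897 0.182 ]
to (0.507, 0.289, 0.25, 7) row [0.064 0.002 0.153] [ 0.     0.    -0.498]
to (0.507, 0.289, 0.25, -173) row [0.064 0.002 0.153] [ 0.    -0.     0.502]
```

```bash
python3 -m inch '.01 0 0 0 0 -.04;.02 0 0 0 0 -.08;.03 0 0 0 0 -.12;.04 0 0 0 0 -.16;.05 0 0 0 0 -.2;.06 0 0 0 0 -.24;.064 .003 0 0 0 -.28;.064 .003 0 0 0 -.32;.064 .003 0 0 0 -.36;.064 .003 0 0 0 -.4'
python3 -m inch '0 0 0 0 0 -.04;0 0 0 0 0 -.08;0 0 0 0 0 -.1;0 0 0 0 0 -.1;0 0 0 0 0 -.1'
python3 - <<'E'
from h import *
cv2.imwrite("pics/k2_wrist.png",snapshot("wrist")[:,:,::-1])
for t,z in(("bail_bar",.219),("hook_seat",.182)):
    for l in landmark_of("wrist",t)[:2]: print(t,np.round(l["uv"],1),round(l["p"],2),atz("wrist",l["uv"],z))
go(.506,.2885,.228,7)
E
```

```text
clock: 19.9
tool_pos: [0.5067, 0.289, 0.2963]
orientation: [180.0, 0.0, -10.6]
force: [-0.6, -1.3, -0.4]
opening: 0.0262
gripper_force: 0.0
clock: 20.32
tool_pos: [0.5067, 0.289, 0.2963]
orientation: [180.0, 0.0, 6.9]
force: [-0.4, -0.5, 0.5]
opening: 0.0266
gripper_force: 0.0
bail_bar [280.4 216.3] 0.66 [0.5082 0.2909 0.219 ]
hook_seat [284.6 202.6] 0.69 [0.5103 0.2876 0.182 ]
to (0.506, 0.2885, 0.228, 7) row [-0.003  0.001  0.228] [ 0.  0. -0.]
```

Now the two open fingers straddle the keeper and press the bar down evenly.

```bash
python3 -m inch '-.002 0 .05 0 0 0;-.002 0 .11 0 0 0;-.002 0 .16 0 0 0;-.002 0 .2 0 0 0;-.002 0 .22 0 0 0;-.002 0 .228 0 0 0;-.002 0 .228 0 0 0'
python3 -m inch '0 0 .01 0 0 0;0 0 .02 0 0 0;0 0 .03 0 0 0;0 0 .04 0 0 0;0 0 .04 0 0 0;0 0 .04 0 0 0'
python3 -m inch '0 0 .01 0 0 0;0 0 .02 0 0 0;0 0 .03 0 0 0;0 0 .03 0 0 0;0 0 .03 0 0 0'
```

```text
clock: 21.05
tool_pos: [0.5061, 0.2889, 0.2279]
orientation: [180.0, 0.0, 7.0]
force: [0.8, 0.4, -0.5]
opening: 0.0267
gripper_force: 0.0
clock: 21.55
tool_pos: [0.507, 0.2894, 0.2174]
orientation: [-179.9, -0.1, 7.1]
force: [-0.4, -0.7, 6.3]
opening: 0.0263
gripper_force: 3.1
clock: 21.97
tool_pos: [0.5067, 0.2895, 0.2085]
orientation: [-179.9, -0.1, 7.1]
force: [-2.0, 0.2, 7.2]
opening: 0.026
gripper_force: 4.0
```

```bash
python3 -m inch '0 0 .01 0 0 0;0 0 .02 0 0 0;0 0 .03 0 0 0;0 0 .03 0 0 0'
python3 -m inch '0 0 .01 0 0 0;0 0 .02 0 0 0;0 0 .02 0 0 0;0 0 .02 0 0 0'
python3 -m inch '0 0 .01 0 0 0;0 0 .02 0 0 0;0 0 .02 0 0 0;0 0 .02 0 0 0'
```

```text
clock: 22.3
tool_pos: [0.5059, 0.2889, 0.1979]
orientation: [-180.0, 0.0, 7.0]
force: [-0.6, 0.4, 0.0]
opening: 0.0262
gripper_force: 0.0
clock: 22.63
tool_pos: [0.506, 0.2888, 0.1917]
orientation: [180.0, 0.0, 7.0]
force: [0.2, 0.0, 0.4]
opening: 0.0262
gripper_force: 0.0
clock: 22.97
tool_pos: [0.5068, 0.2892, 0.1868]
orientation: [-180.0, -0.1, 7.1]
force: [-0.2, -0.1, 4.7]
opening: 0.0263
gripper_force: 2.4
```

The force rose to 7 N, fell to 0 when the bar passed the keeper, and contact came back at 187 mm, so the bar is at the bottom of the hook. Back off and check.

```bash
python3 -m inch '0 0 -.03 0 0 0;0 0 -.08 0 0 0;0 0 -.15 0 0 0;0 0 -.23 0 0 0;0 0 -.31 0 0 0;0 0 -.39 0 0 0;0 0 -.45 0 0 0;0 0 -.48 0 0 0;0 0 -.48 0 0 0'
python3 -m inch '-.07 0 0 0 0 0;-.15 0 0 0 0 0;-.22 0 0 0 0 0;-.27 0 0 0 0 0;-.29 0 0 0 0 0;-.3 0 0 0 0 0;-.3 0 0 0 0 0'
python3 - <<'E'
from h import *
o=get_obs();print(o["tool_pos"],o["force"],o["joint_pos"])
cv2.imwrite("pics/f_wrist.png",snapshot("wrist")[:,:,::-1]);cv2.imwrite("pics/f_scene.png",snapshot("scene")[:,:,::-1])
z={"bail_bar":.185,"basket":.034,"hook_seat":.182}
for t in z:
  rs=[]
  for c in("wrist","scene"):
    for l in landmark_of(c,t)[:2]: print(c,t,np.round(l["uv"],1),round(l["p"],2),atz(c,l["uv"],z[t]));rs.append(ray(c,l["uv"]))
  if len(rs)==2: print(tri(rs))
w=cv2.imread("pics/f_wrist.png")
u=[int(v) for v in proj("wrist",[.511,.289,.2])[0]];print(u)
a=cv2.imread("pics/f_scene.png")[115:235,320:440]
x0=max(0,u[0]-75);y0=max(0,u[1]-75)
cv2.imwrite("pics/f.png",np.hstack([cv2.resize(x,(400,400),interpolation=3) for x in(a,w[y0:y0+150,x0:x0+150])]))
E
```

```text
clock: 23.72
tool_pos: [0.5067, 0.2894, 0.3324]
orientation: [-179.9, -0.2, 7.0]
force: [0.2, -0.5, -0.4]
opening: 0.0256
gripper_force: 0.0
clock: 24.3
tool_pos: [0.4164, 0.2779, 0.3296]
orientation: [180.0, 0.0, 7.1]
force: [0.2, -1.3, -1.2]
opening: 0.0263
gripper_force: 0.0
[0.4164 0.2779 0.3296] [ 0.2178 -1.2934 -1.1699] [ 56.2328   0.804  -10.7304  -0.0121 -78.4968  40.8424]
wrist bail_bar [283.1 104.3] 0.72 [0.5058 0.2884 0.185 ]
scene bail_bar [380.2 152.6] 0.51 [0.4999 0.2875 0.185 ]
(array([0.5039, 0.2867, 0.1896]), [np.float64(2.4), np.float64(2.4)])
wrist basket [282.7 104.6] 0.66 [0.5136 0.2894 0.034 ]
wrist basket [481.8 115.8] 0.22 [0.5382 0.0041 0.034 ]
scene basket [374.1 189.8] 0.89 [0.5144 0.2865 0.034 ]
wrist hook_seat [284.1  97.5] 0.7 [0.5121 0.2882 0.182 ]
wrist hook_seat [306.9 108.1] 0.62 [0.5053 0.2658 0.182 ]
scene hook_seat [381.3 150.5] 0.91 [0.4945 0.2952 0.182 ]
scene hook_seat [314.5  66.3] 0.81 [0.17   0.3011 0.182 ]
[283, 97]
```

View pics/f.png

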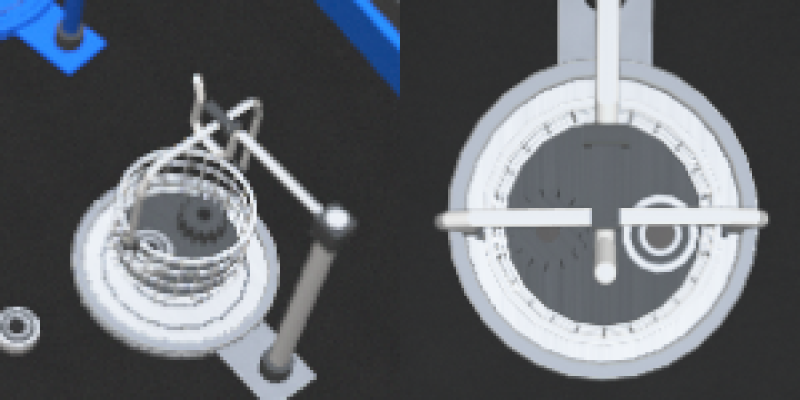

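Last picture: the bar lies in the hook bottom with the dark keeper closed above it (right panel (605,217)). The basket hangs level over the tray with bearing and pinion inside. Next is the cover.

```bash
python3 -m inch '.01 .05 0 0 0 0;.02 .13 0 0 0 0;.02 .24 0 0 0 0;.02 .37 0 0 0 0;.02 .5 0 0 0 0;.02 .63 0 0 0 0;.02 .76 0 0 0 0;.02 .88 0 0 0 0;.02 .97 0 0 0 0;.02 1 0 0 0 0' -1
cat > lc.py <<'E'
from h import *
import sys,pickle
n=sys.argv[1];o=get_obs();print(o["tool_pos"],o["clock"],o["joint_pos"])
cv2.imwrite(f"pics/{n}.png",snapshot("wrist")[:,:,::-1]);P=camera_params("wrist");D={"P":P}
for th,z in(("cover_knob",.035),("cover",0.),("tin",0.),("bail_bar",.185)):
    L=landmark_of("wrist",th)
    for l in L[:2]: print(th,np.round(l["uv"],1),round(l["p"],2),atz("wrist",l["uv"],z,P))
    D[th]=[l["uv"] for l in L]
pickle.dump(D,open(n+".pkl","wb"))
for m in sys.argv[2:]:
    E=pickle.load(open(m+".pkl","rb"))
    for t in("cover_knob","cover","tin"):
        if D[t] and E[t]: print("tri",t,*tri([ray("",D[t][0],P),ray("",E[t][0],E["P"])]))
E
python3 -m inch '0 0 0 0 0 0;0 0 0 0 0 0'
python3 lc.py c1
python3 -m inch '.05 0 .1 0 0 0;.12 0 .2 0 0 0;.17 0 .3 0 0 0;.19 0 .4 0 0 0;.19 0 .4 0 0 0;.19 0 .4 0 0 0'
python3 lc.py c2 c1
python3 - <<'E'
from h import *
go(.54,-.024,.06,7)
E
```

```text
clock: 25.53
tool_pos: [0.4595, -0.0221, 0.3302]
orientation: [180.0, -0.0, 6.9]
force: [-0.5, 0.3, -0.7]
opening: 0.0854
gripper_force: 0.0
clock: 25.7
tool_pos: [0.4596, -0.0194, 0.33]
orientation: [-180.0, 0.0, 6.9]
force: [0.3, 0.2, 0.4]
opening: 0.0872
gripper_force: 0.0
[ 0.4596 -0.0194  0.33  ] 25.7 [ 22.2159  -3.4638 -14.8169  -0.0089 -78.6507  74.7176]
cover_knob [288.4 116.8] 0.92 [ 0.5407 -0.017   0.035 ]
cover [287.8 119.9] 0.73 [ 0.5368 -0.0172  0.    ]
tin [288.9 117.2] 0.64 [ 0.5409 -0.0184  0.    ]
tin [474.7 150. ] 0.56 [ 0.5315 -0.316   0.    ]
clock: 26.45
tool_pos: [0.5153, -0.0119, 0.2092]
orientation: [179.9, 0.2, 7.1]
force: [-0.5, 0.6, 1.5]
opening: 0.0878
gripper_force: 0.0
[ 0.5153 -0.0119  0.2092] 26.45 [ 20.5294   6.3335 -20.5402   0.0169 -63.3553  76.5569]
cover_knob [291.5 169.3] 0.95 [ 0.5417 -0.0184  0.035 ]
cover [291.7 163.6] 0.78 [ 0.5435 -0.0194  0.    ]
tin [520.3 202.2] 0.93 [ 0.534  -0.3148  0.    ]
tin [290.9 170.2] 0.45 [ 0.5356 -0.0195  0.    ]
tri cover_knob [ 0.5409 -0.0178  0.0308] [np.float64(0.8), np.float64(0.8)]
tri cover [ 0.5377 -0.0197 -0.0445] [np.float64(1.8), np.float64(1.8)]
tri tin [ 0.5597 -0.0174  0.3453] [np.float64(25.8), np.float64(25.8)]
to (0.54, -0.024, 0.06, 7) row [0.07  0.05  0.508] [-0.    -0.001  0.   ]
```

```bash
python3 -m inch '.083 .031 .1 0 0 0;.083 .031 .2 0 0 0;.083 .031 .3 0 0 0;.083 .031 .4 0 0 0;.083 .031 .48 0 0 0;.083 .031 .54 0 0 0;.083 .031 .59 0 0 0;.083 .031 .615 0 0 0;.083 .031 .625 0 0 0;.083 .031 .625 0 0 0'
python3 -m inch '0 0 0 0 0 0;0 0 0 0 0 0;0 0 0 0 0 0;0 0 0 0 0 0;0 0 0 0 0 0;0 0 0 0 0 0;0 0 0 0 0 0;0 0 0 0 0 0;0 0 0 0 0 0;0 0 0 0 0 0' 1
python3 -m inch '0 0 0 0 0 0;0 0 0 0 0 0'
```

```text
clock: 27.53
tool_pos: [0.5423, -0.0182, 0.023]
orientation: [-180.0, -0.0, 7.0]
force: [0.7, -0.1, 0.6]
opening: 0.0875
gripper_force: 0.0
clock: 28.37
tool_pos: [0.5419, -0.0183, 0.0225]
orientation: [180.0, 0.0, 7.0]
force: [-0.4, -0.2, 0.4]
opening: 0.0268
gripper_force: 30.1
clock: 28.53
tool_pos: [0.5419, -0.0183, 0.0225]
orientation: [180.0, 0.0, 7.0]
force: [0.3, -0.4, 1.1]
opening: 0.027
gripper_force: 30.0
```

```bash
python3 -m inch '0 0 -.02 0 0 0;0 0 -.07 0 0 0;0 0 -.14 0 0 0;0 0 -.22 0 0 0;0 0 -.31 0 0 0;0 0 -.4 0 0 0;0 0 -.49 0 0 0;0 0 -.56 0 0 0;0 0 -.59 0 0 0;0 0 -.6 0 0 0'
python3 - <<'E'
from h import *
from scipy.optimize import minimize
o=get_obs();print(o["tool_pos"],o["force"],o["opening"],o["moment"])
a=np.linspace(0,2*np.pi,90);M={}
for c in("top","scene","wrist"):
    cv2.imwrite(f"pics/t_{c}.png",snapshot(c)[:,:,::-1])
    for l in landmark_of(c,"tin")[:2]: print(c,np.round(l["uv"],1),round(l["p"],2),atz(c,l["uv"],0))
    for l in cut_out(c,"tin")[:3]:
        m=l["pixels"];u=np.argwhere(m).mean(0);print(c,"mask",m.sum(),u,l["p"])
        if np.linalg.norm(u[::-1]-proj(c,[.527,-.316,.05])[0])<25 and c not in M: M[c]=m
def sil(c,xy):
    P=[proj(c,np.c_[xy[0]+.078*np.cos(a),xy[1]+.078*np.sin(a),0*a+z]) for z in(0,.095)]
    h=cv2.convexHull(np.vstack(P).astype(np.float32));im=np.zeros((420,560),np.uint8)
    return cv2.fillPoly(im,[np.round(h*16).astype(np.int32)],1,shift=4)
for k in [[c] for c in M]+[list(M)]:
    f=lambda p:sum(1-(sil(c,p)&M[c]).sum()/(sil(c,p)|M[c]).sum() for c in k)
    r=minimize(f,[.527,-.316],method="Nelder-Mead",options=dict(initial_simplex=[[.52,-.32],[.535,-.318],[.525,-.308]],xatol=1e-4,fatol=1e-4));print(k,r.x,r.fun)
E
```

```text
clock: 29.37
tool_pos: [0.5425, -0.0181, 0.2044]
orientation: [-180.0, -0.2, 7.0]
force: [0.9, 0.7, -2.3]
opening: 0.0275
gripper_force: 30.0
[ 0.5425 -0.0181  0.2044] [ 0.8705  0.6549 -2.2547] 0.027459235636707702 [-0.044  -0.0265 -0.0035]
top [373.1 211.4] 0.87 [ 0.5197 -0.323   0.    ]
top mask 2107 [206.3901 374.7931] 0.91
top mask 189 [213.5608 180.164 ] 0.42
scene [167.7 303.8] 0.75 [ 0.5223 -0.3239  0.    ]
scene mask 4339 [295.5584 167.0325] 0.79
wrist [ 10.8 191. ] 0.75 [0.496  0.3175 0.    ]
wrist [517.  225.6] 0.6 [ 0.5298 -0.3189 -0.    ]
['top'] [ 0.5279 -0.3166] 0.02886405959031657
['scene'] [ 0.5232 -0.3157] 0.051910112359550564
['top', 'scene'] [ 0.5259 -0.3169] 0.1014816814218894
```

```bash
python3 -m inch '-.03 .05 0 0 0 0;-.08 .12 0 0 0 0;-.15 .22 0 0 0 0;-.23 .34 0 0 0 0;-.31 .46 0 0 0 0;-.39 .58 0 0 0 0;-.47 .7 0 0 0 0;-.54 .8 0 0 0 0;-.6 .88 0 0 0 0;-.626 .924 0 0 0 0'
python3 -m inch '0 0 0 0 0 0;0 0 0 0 0 0'
python3 - <<'E'
from h import *
from scipy.optimize import minimize
o=get_obs();print(o["tool_pos"],o["orientation"],o["force"],o["clock"],o["joint_pos"])
im=snapshot("wrist");cv2.imwrite("pics/t2.png",im[:,:,::-1]);P=camera_params("wrist")
for l in landmark_of("wrist","tin")[:2]: print(np.round(l["uv"],1),round(l["p"],2),atz("wrist",l["uv"],0,P))
C=cut_out("wrist","tin")
for l in C[:2]: print(l["rect"],l["p"])
# edge-based rim fit: maximise gradient along projected rim circle (outer edge at z .095)
g=cv2.GaussianBlur(im.mean(2),(0,0),1.2);gm=np.hypot(cv2.Sobel(g,6,1,0),cv2.Sobel(g,6,0,1)).astype(np.float32)
a=np.linspace(0,2*np.pi,361)
def sc(x,y,r=.078):
    q=proj("",np.c_[x+r*np.cos(a),y+r*np.sin(a),0*a+.095],P).astype(np.float32)
    ok=(q[:,1]>2)&(q[:,1]<225)&(q[:,0]>2)&(q[:,0]<557)
    return cv2.remap(gm,q[ok,0].copy(),q[ok,1].copy(),1).mean(),ok.mean()
best=sorted([(sc(x,y)[0]+sc(x,y,.0725)[0],x,y,sc(x,y)[1]) for x in np.arange(.51,.545,.001) for y in np.arange(-.333,-.300,.001)])[::-1][:4];print(np.round(best,4))
go(.5272,-.3165,.2,7)
E
```

```text
clock: 30.65
tool_pos: [0.3872, -0.3188, 0.2023]
orientation: [-180.0, 0.1, 6.9]
force: [0.9, -0.4, -1.4]
opening: 0.027
gripper_force: 30.0
clock: 30.82
tool_pos: [0.3888, -0.3172, 0.2022]
orientation: [-180.0, 0.0, 6.9]
force: [0.6, -0.0, -2.1]
opening: 0.027
gripper_force: 30.0
[ 0.3888 -0.3172  0.2022] [-179.9813    0.0341    6.9017] [ 0.6232 -0.012  -2.1287] 30.8167 [-16.7321   5.2109 -22.7965  -0.0039 -62.0314 113.6356]
[294.3  58.9] 0.73 [ 0.529  -0.3119  0.    ]
[192.4, 0.0, 213.8, 125.8] 0.86
[[333.9279   0.527   -0.313    0.6122]
 [330.8838   0.526   -0.313    0.615 ]
 [325.2203   0.527   -0.312    0.6122]
 [316.024    0.526   -0.312    0.615 ]]
to (0.5272, -0.3165, 0.2, 7) row [0.454 0.058 0.008] [-0.  0.  0.]
```

```bash
python3 -m inch '.03 .01 0 0 0 0;.09 .02 0 0 0 0;.17 .03 0 0 0 0;.25 .046 0 0 0 0;.33 .046 0 0 0 0;.4 .046 0 0 0 0;.44 .046 0 0 0 0;.459 .046 0 0 0 0;.459 .046 0 0 0 0;.459 .046 0 0 0 0'
python3 -m inch '0 0 .04 0 0 0;0 0 .1 0 0 0;0 0 .16 0 0 0;0 0 .21 0 0 0;0 0 .24 0 0 0;0 0 .265 0 0 0;0 0 .265 0 0 0;0 0 .265 0 0 0'
python3 -m inch '0 0 .005 0 0 0;0 0 .01 0 0 0;0 0 .015 0 0 0;0 0 .02 0 0 0;0 0 .02 0 0 0'
```

```text
clock: 31.8
tool_pos: [0.5275, -0.3128, 0.2022]
orientation: [-180.0, 0.0, 7.1]
force: [-0.3, 0.7, -1.5]
opening: 0.0273
gripper_force: 30.0
clock: 32.47
tool_pos: [0.5278, -0.3134, 0.1235]
orientation: [180.0, -0.0, 7.0]
force: [-0.6, -0.3, -2.0]
opening: 0.027
gripper_force: 30.0
clock: 32.88
tool_pos: [0.5278, -0.3132, 0.1169]
orientation: [-180.0, 0.0, 7.0]
force: [0.2, 0.2, -1.8]
opening: 0.027
gripper_force: 30.0
```

```bash
python3 -m inch '0 0 .005 0 0 0;0 0 .01 0 0 0;0 0 .01 0 0 0;0 0 .01 0 0 0'
python3 -m inch '0 0 .003 0 0 0;0 0 .006 0 0 0;0 0 .006 0 0 0;0 0 .006 0 0 0'
python3 -c "
from h import *
o=get_obs();print(o['force'],o['moment'],o['orientation'])"
```

```text
clock: 33.22
tool_pos: [0.5278, -0.3132, 0.1139]
orientation: [-180.0, 0.0, 7.0]
force: [-0.1, 1.0, -2.7]
opening: 0.0272
gripper_force: 30.0
clock: 33.55
tool_pos: [0.5278, -0.3132, 0.1122]
orientation: [-180.0, 0.0, 7.0]
force: [0.2, 0.1, -2.1]
opening: 0.027
gripper_force: 30.0
[ 0.2008  0.1097 -2.1326] [-0.0429 -0.0378  0.0191] [-179.9972    0.0062    7.0413]
```

The plug has entered the mouth without contact, 5 mm deep. Continue until it seats.

```bash
python3 -m inch '0 0 .004 0 0 0;0 0 .008 0 0 0;0 0 .008 0 0 0;0 0 .008 0 0 0'
python3 -m inch '0 0 .002 0 0 0;0 0 .004 0 0 0;0 0 .004 0 0 0;0 0 .004 0 0 0'
python3 -c "
from h import *
o=get_obs();print(o['tool_pos'],o['force'],o['moment'],o['orientation'])"
```

```text
clock: 33.88
tool_pos: [0.5278, -0.3132, 0.1097]
orientation: [-180.0, 0.0, 7.0]
force: [-0.7, 0.0, -2.1]
opening: 0.0274
gripper_force: 30.0
clock: 34.22
tool_pos: [0.5279, -0.3133, 0.1095]
orientation: [180.0, -0.0, 7.1]
force: [-2.5, 2.0, 5.5]
opening: 0.0272
gripper_force: 30.0
[ 0.5279 -0.3133  0.1095] [-2.4989  1.9553  5.5306] [0.7684 0.8856 0.0403] [179.9756  -0.0255   7.0559]
```

```bash
python3 -m inch '0 0 0 0 0 0;0 0 0 0 0 0;0 0 0 0 0 0;0 0 0 0 0 0;0 0 0 0 0 0;0 0 0 0 0 0;0 0 0 0 0 0' -1
python3 -m inch '0 0 -.02 0 0 0;0 0 -.07 0 0 0;0 0 -.14 0 0 0;0 0 -.22 0 0 0;0 0 -.31 0 0 0;0 0 -.4 0 0 0;0 0 -.49 0 0 0;0 0 -.56 0 0 0;0 0 -.59 0 0 0;-.1 0 -.6 0 0 0'
python3 lc.py e1
python3 -m inch '-.1 0 -.05 0 0 0;-.2 0 -.1 0 0 0;-.3 0 -.15 0 0 0;-.35 0 -.2 0 0 0;-.35 0 -.2 0 0 0;-.35 0 -.2 0 0 0'
python3 lc.py e2 e1
python3 - <<'E'
from h import *
E={c:snapshot(c) for c in("top","scene")}
for t,z in(("cover_knob",.122),("cover",.087),("basket",.034),("bail_bar",.185),("bearing",.03),("pinion",.03)):
    rs=[]
    for c in E:
        for l in landmark_of(c,t)[:2]: print(c,t,np.round(l["uv"],1),round(l["p"],2),atz(c,l["uv"],z))
# ellipse of cover plate seen by wrist: level check against model circle
im=snapshot("wrist");P=camera_params("wrist")
for l in cut_out("wrist","cover")[:1]:
    m=l["pixels"].astype(np.uint8);k=max(cv2.findContours(m,0,1)[0],key=cv2.contourArea)[:,0].astype(float)
    h=np.array([atz("",p,.099,P)[:2] for p in k]);(x,y),r=cv2.minEnclosingCircle(h.astype(np.float32));e=cv2.fitEllipse(h.astype(np.float32));print("plate at z=.099",x,y,r,e)
E
```

```text
clock: 34.8
tool_pos: [0.5279, -0.3133, 0.1086]
orientation: [-180.0, 0.0, 7.0]
force: [0.7, 0.0, 0.1]
opening: 0.0682
gripper_force: 0.0
clock: 35.63
tool_pos: [0.5015, -0.3169, 0.29]
orientation: [179.9, -0.2, 7.1]
force: [-0.2, -0.3, -0.3]
opening: 0.0873
gripper_force: 0.0
[ 0.5015 -0.3169  0.29  ] 35.6333 [-13.4057  10.8122  -4.425    0.0362 -74.5889 110.5344]
cover_knob [279.5 171. ] 0.9 [ 0.5052 -0.3117  0.035 ]
cover [281.6 165.6] 0.85 [ 0.5081 -0.3141  0.    ]
bail_bar [282.9 164.5] 0.23 [ 0.5333 -0.3125  0.185 ]
clock: 36.38
tool_pos: [0.394, -0.33, 0.3495]
orientation: [180.0, -0.1, 7.0]
force: [0.2, 0.2, -1.3]
opening: 0.0875
gripper_force: 0.0
[ 0.394  -0.33    0.3495] 36.3833 [-18.038    1.7273  -7.285   -0.0028 -80.8698 115.0392]
cover_knob [280.   67.5] 0.87 [ 0.5411 -0.3078  0.035 ]
cover [282.6  76.5] 0.91 [ 0.5343 -0.3123  0.    ]
tri cover_knob [ 0.5226 -0.3108  0.1517] [np.float64(0.2), np.float64(0.2)]
tri cover [ 0.521  -0.3133  0.0985] [np.float64(0.6), np.float64(0.6)]
scene cover_knob [161.  288.5] 0.69 [ 0.5331 -0.3194  0.122 ]
scene cover [166.7 286.2] 0.61 [ 0.5184 -0.3063  0.087 ]
top basket [190.  208.7] 0.66 [0.5064 0.2947 0.034 ]
scene basket [371.8 188.8] 0.57 [0.5088 0.2829 0.034 ]
top bail_bar [187.8 199.2] 0.42 [0.5129 0.2754 0.185 ]
scene bail_bar [379.7 154.1] 0.73 [0.503  0.2838 0.185 ]
scene bail_bar [383.4 153.2] 0.68 [0.5053 0.2933 0.185 ]
top bearing [200.1 208.9] 0.61 [0.5073 0.2616 0.03  ]
top bearing [238.4 213.5] 0.47 [0.4954 0.1332 0.03  ]
scene bearing [164.9 288.3] 0.69 [ 0.4952 -0.3132  0.03  ]
scene bearing [327.6 215.4] 0.56 [0.5176 0.1379 0.03  ]
top pinion [186.1 208.9] 0.58 [0.506  0.3085 0.03  ]
scene pinion [383.1 179.6] 0.69 [0.4978 0.3285 0.03  ]
plate at z=.099 0.525813102722168 -0.31324392557144165 0.08030147105455399 ((0.5259469151496887, -0.31289175152778625), (0.1566774994134903, 0.1580369472503662), 174.4802703857422)
```

```bash
python3 -m inch '0 0 0 0 0 0;0 0 0 0 0 0;0 0 0 0 0 0'; python3 -c "
from plant import close_job
print(close_job())"
```

```text
clock: 37.68
tool_pos: [0.3939, -0.3298, 0.3487]
orientation: [-180.0, -0.0, 7.0]
force: [-0.5, -1.2, -0.7]
opening: 0.0879
gripper_force: 0.0
the job is handed in; nothing more can be done
None
```

Job handed in at 37.7 s: the basket hangs level in the hook with the keeper shut above the bail and both parts inside, and the cover is seated level on the tin; the hand-in returned no verdict.

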